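Release an applicator head from its spring-bar dock with a fork

TASK

Take the forked tool from its stand and with it push back the spring bar that holds the round applicator head on the sloping dock, so that this head comes free and slides all the way down to the lip. Leave the square head latched, keep the gripper itself off the bars and both heads and do not disturb the bottle, tape roll and bowl. Then hang the forked tool upright in its stand again, with its collar resting on the plate, and let go.

Things in the scene. Friction and masses are not known exactly. Their poses are not given: they have to be found in the camera images.
- dock: Fixed grey dock plate, 216 x 147 mm, sloping at 35 deg (0.61 rad) on a white base. Origin: centre of the base's underside; x along its two spring bars, y to the high edge, z up. Outward normal of the slope (0, -0.573, 0.820), up-slope (0, 0.820, 0.573) in this frame. A 14 mm lip closes the low (-y) edge. Two lanes side by side in x, near (smaller x) and far, each holding one head.
- handle_mid (a point): Middle of the white tube handle (16 mm thick, along dock x, posts at dock x = +-118 mm) fixed over the dock's high side, 140 mm above the bars. It bars the way to a gripper held upright: the fork is to be brought in square to the slope.
- slot_near (a point): Where the fork goes in, near lane: on the bar's axis, midway between a fixed lug (10 mm to dock -x) and the resting collar's face (10 mm to +x). Fixed; axes as the dock's. The pocket is 36 mm wide along the slope; walls reach 8 mm above the bar's axis, lugs 13 mm; the slope surface is 14 mm below it (all along the normal). Clear for the fork to follow the collar through its travel.
- slot_far (a point): The same point for the far lane (larger dock x).
- bar_near (a joint): Near lane's spring bar, m: steel, 8 mm thick, along dock x. 0 at rest with its -x tip 12 mm deep in the head's 14 mm wide knuckle; grows as its collar is pushed to dock +x; stop at 0.018. Spring 2.2 N at rest, 4.3 N at the stop. At about 12 mm the tip leaves the knuckle and the head slides down by itself within 0.6 s; then the bar may spring back.
- bar_far (a joint): Far lane's spring bar, likewise.
- collar_near (a point): Near bar's collar (24 mm across, 4 mm thick): centre of its face towards dock -x, which the fork pushes. Moves with the bar.
- collar_far (a point): The same on the far bar.
- round_head_top (a point): Applicator head with a ROUND plate: white disc 40 mm across, 10 mm thick, steel face, neck and knuckle; 70 g, loose but for its bar. Point: centre of the disc's top. It starts in either lane, its dock x 24.5 mm less than that lane's slot point, dock y about -6 mm; freed, it slides 43 mm down the slope to the lip, dock y about -42 mm.
- square_head_top (a point): Applicator head with a SQUARE plate, 38 x 39 x 10 mm, otherwise the same; held by the other bar. Point: centre of the plate's top.
- fork_grip (a point): Forked tool, 90 g: centre of its black handle (16 x, 22 y, 56 mm long), 79 mm above the prong tips. z up from tips, x the thin way, y the fork's width. From the tips: 2 prongs 5 x 5 x 25 mm, gap 14 mm in y; blade 5 x 24 to 46 mm; collar 36 x 50 x 5; handle 51 to 107. Starts upright in its stand. In use its x lies along dock x, prongs astride the bar, tips 9 mm past its axis.
- stand_hole (a point): Fixed aluminium tool stand: centre of the hole at the top face of its plate, 60 mm above the table. Hole 20 mm (x) by 34 mm (y). The tool's collar rests on this face; the handle's centre is then 33 mm above this point, the tool's x along the stand's x (either way round).
- bottle_mid (a point): Amber bottle, 50 mm across, 130 mm tall, standing loose; middle of its height. Bystander.
- roll_mid (a point): Paper-white tape roll lying flat, 70 mm across, 25 mm high, loose; its centre. Bystander.
- bowl_mid (a point): Small steel bowl, 90 mm across, 40 mm high, loose; middle of its height. Bystander.

How it is judged (in metres and radians):
On the way, in this order (a step that is already met when the one before it is completed fails the run):
1. the forked tool is lifted clear out of its stand (z of fork_grip in the frame of stand_hole above 0.09 m), for 0.05 s.
2. a spring bar is pushed back at least 8 mm by the forked tool (((value of joint bar_near above 0.008 m and contact force between fork and bar_near above 0.5 N) or (value of joint bar_far above 0.008 m and contact force between fork and bar_far above 0.5 N))), for 0.05 s.
3. the round head has slid down to the lip (y of round_head_top in the frame of dock between -0.05 and -0.036 m and z of round_head_top in the frame of dock between 0.03 and 0.055 m), for 0.2 s.
At the end, for the whole second after the job is handed in: Round head at rest against the dock's lip (within 7 mm along the slope), square head still latched (moved under 8 mm), both bars sprung back (under 3 mm), the fork released, hanging upright (within 7 degrees) in its stand, handle centre within 12 mm of the hole's axis and 6 mm in height (all of step 3 and horizontal distance between fork_grip and stand_hole below 0.012 m and z of fork_grip in the frame of stand_hole between 0.027 and 0.039 m and angle between fork_grip's own z axis and vertical below 0.12 rad and distance of square_head_top from where it was at the start of the episode below 0.008 m and value of joint each of bar_near, bar_far below 0.003 m and linear speed of each of fork, round_head below 0.02 m/s); the robot touches nothing.
It fails at once if the square head is released or shifted by more than 10 mm (distance of square_head_top from where it was at the start of the episode above 0.01 m).
It fails at once if the gripper or arm pushes a spring bar or a head itself (over 1 N) (contact force between any of the arm, the fingers and bar_near above 1 N or contact force between any of the arm, the fingers and bar_far above 1 N or contact force between any of the arm, the fingers and round_head above 1 N or contact force between any of the arm, the fingers and square_head above 1 N).
It fails at once if the bottle is moved by more than 30 mm (distance of bottle_mid from where it was at the start of the episode above 0.03 m).
It fails at once if the roll is moved by more than 30 mm (distance of roll_mid from where it was at the start of the episode above 0.03 m).
It fails at once if the bowl is moved by more than 30 mm (distance of bowl_mid from where it was at the start of the episode above 0.03 m).
It also fails if it takes over 45 s, if anything falls off the work surface, if the arm or the gripper's body presses on something with over 40 N, if the wrist force passes 120 N, or if a joint passes its speed limit or range.

ROBOT

A 6-joint arm with a two-finger parallel gripper is mounted at the origin on the work surface. World frame = base frame: x ahead of the robot, y to its left, z up, the work surface at z = 0. Lengths are in mm, angles in rad, forces in N, time in s.
With the tool pointing down it reaches from about 250 to 775 mm from the base axis. Payload 4 kg.
Tool frame: the origin (TCP) lies where the fingers leave the gripper's body, on its centre line; the fingertips stand 97 mm ahead of it and the grasp point (between the pads) lies 78 mm ahead of it; z points along the fingers, y is the direction in which the jaws open and shut (so a half turn about z gives the same grasp; the last joint's range is limited). The gripper opens to 94 mm and grips with 3 to 60 N. Pads are 16 mm wide; open, the fingers measure 119 mm over their backs; the gripper's body (75 mm by 177 mm) begins 78 mm behind the grasp point.
Start: joints at [1.144, 0.087, 1.371, -0, 1.684, -0.103], TCP at [175.001, 521.426, 302.706] pointing down, gripper open.
Joint ranges: [-3.1, 3.1], [-0.76, 2.03], [0.27, 2.55], [-1.08, 4.22], [0.17, 2.65], [-2.57, 2.57]. Speed limits (rad/s): [2.79, 2.79, 3.14, 3.14, 3.14, 3.14].

INTERFACE

Orientations are given as a rotation vector (axis times angle).
In Python, from workcell import readout, optics, workorder gives the robot as it stands. The module is installed in compiled form; this text tells all that it offers.
- The arm moves only by the shell command python3 -m handwheel 'ROWS' [FORCE]. ROWS is JSON, a list of rows, each a list of 7 numbers: the shift along the tool's x, y, z in units of 50 mm (1.0 is 50 mm), then the turn, a rotation vector about the tool's x, y, z in units of 6 degrees (1.0 is 6 degrees), then the finger opening in mm, from 0 to 94. A call has 1 to 20 rows; each row shifts and turns the pose as measured when the row begins, along the tool's axes as they then stand; what a row does not reach is not made up. A row lasts 1/8 s, in which the tool goes at most 62.5 mm and 10.7 degrees, less where a joint would pass 70% of its speed; a pose out of reach is approached as far as the arm can. A call is refused whole if a number of a shift passes 1 or a number of a turn 1, either way. A call with a gripper value outside its range is refused whole. The fingers move at their own pace and stop on an object; FORCE is the grip in N (left out, the last holds). Time passes only in rows, so rows that do not move let the fingers close. It gives the time, the measured TCP pose, the force and the opening at its end, in the units of the state.
- readout.observe(): the state, without advancing time (a new reading comes with each control period).
- optics.grab_frame(name): name is "side" or "top"; returns the picture (480x640x3 uint8, blue, green, red); there is no depth.
- optics.camera_model(name): a dict with "fovy" (degrees; the focal length in pixels is half the picture's height over the tangent of half this angle, whatever the lens; pixels are square), "cx", "cy" (the principal point, pixels), "k1" (the pictures are not rectified: a ray, as slopes to the right and down, at radius r is drawn at 1 + k1 r^2 times it, then the intrinsics apply), "world_from_camera" (4x4, takes a point from camera to world coordinates). Camera axes: x right, y up, looking along -z (the intrinsics and any distortion apply to the point x, -y, -z); pixel columns grow to the right and rows downward; lengths in mm; the calibration is good to about 2 mm. A picture is of the moment at which its call begins. camera_model takes no time and is no camera call.
- workorder.hand_in(): hands the job in, once; it reports no verdict.
The state is a dict: "clock": time; "qpos": joint angles; "qd": joint speeds; "tau": joint torques, N m; "eef_pos": TCP position; "orientation": TCP orientation; "force": force on the tool from outside, world axes, zero at the start; "ft_torque": the same for the moment, N m; "gripper_width": finger opening in mm.
Only numpy, scipy, OpenCV 4.12 (cv2) and the standard library are available. Lean on these libraries where they do the work, as an engineer would, in place of code of your own. Each camera call takes 0.05 s, during which the arm holds its last target. There are 200 camera calls.

## Working session

There is one attempt and no reset: what is moved stays moved. The work goes in short steps, Python scripts to look and compute and a shell command to move; the robot and the scene stay as the last step left them, time stands still between calls to the robot, and variables do not carry over. Pictures are saved under pics/ and viewed, about 8 in all and at most 12, crops included, and the job is handed in when it is done.

```bash
mkdir -p pics; python3 - <<'E'
from workcell import readout, optics
import cv2
for n in("side","top"):
    cv2.imwrite(f"pics/{n}0.png",optics.grab_frame(n)); m=optics.camera_model(n); print(n,m)
s=readout.observe(); print(s)
E
```

```text
side {'fovy': 53.64194809941428, 'cx': 314.3291928178889, 'cy': 242.5462566213766, 'k1': -0.06767795702039749, 'world_from_camera': array([[-9.80871186e-01,  1.19303413e-01, -1.53812915e-01,
         4.45613458e+02],
       [-1.93862898e-01, -6.70051583e-01,  7.16552896e-01,
         6.46285711e+02],
       [-1.75753812e-02,  7.32664706e-01,  6.80362796e-01,
         7.43597719e+02],
       [ 0.00000000e+00,  0.00000000e+00,  0.00000000e+00,
         1.00000000e+00]])}
top {'fovy': 55.37723733640503, 'cx': 320.6147719991971, 'cy': 240.32819516451744, 'k1': -0.11839895005062633, 'world_from_camera': array([[-2.29486187e-02,  9.83137526e-01, -1.81422063e-01,
         4.19232334e+02],
       [-9.98643747e-01, -3.10258916e-02, -4.18098195e-02,
         1.45962324e+01],
       [-4.67335837e-02,  1.80216531e-01,  9.82516144e-01,
         9.21980335e+02],
       [ 0.00000000e+00,  0.00000000e+00,  0.00000000e+00,
         1.00000000e+00]])}
{'clock': 0.1, 'qpos': array([ 1.14390904e+00,  8.78606150e-02,  1.37205216e+00,  3.60756500e-05,
        1.68359327e+00, -1.03092197e-01]), 'qd': array([ 9.78100238e-04, -6.20106096e-04, -2.95847085e-03,  3.49770030e-04,
        4.79051349e-05, -1.67194038e-03]), 'tau': array([ 1.88123828e-03, -3.41248262e+01, -3.03303695e+01,  7.20241084e-02,
        3.03705549e-02, -8.28978136e-05]), 'eef_pos': array([174.8626456 , 521.15656261, 301.65808576]), 'orientation': array([-5.06304371e-01, -3.09998165e+00,  2.88539858e-03]), 'force': array([-0.10284411,  0.22246114,  0.24600425]), 'ft_torque': array([-0.00625571,  0.02430773,  0.00296012]), 'gripper_width': 93.62901014900099}
```

View pics/side0.png

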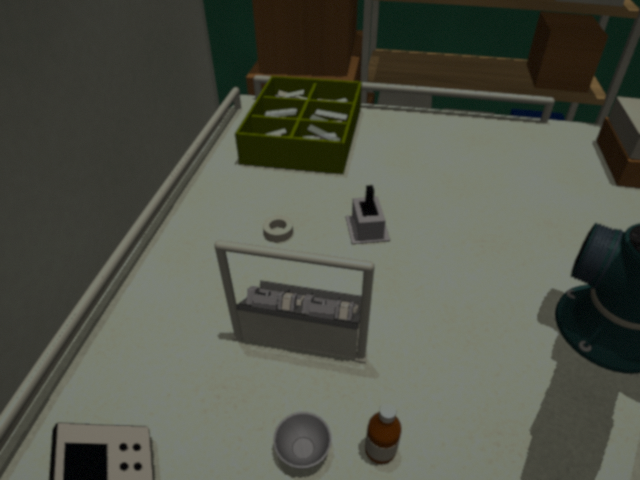

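View pics/top0.png

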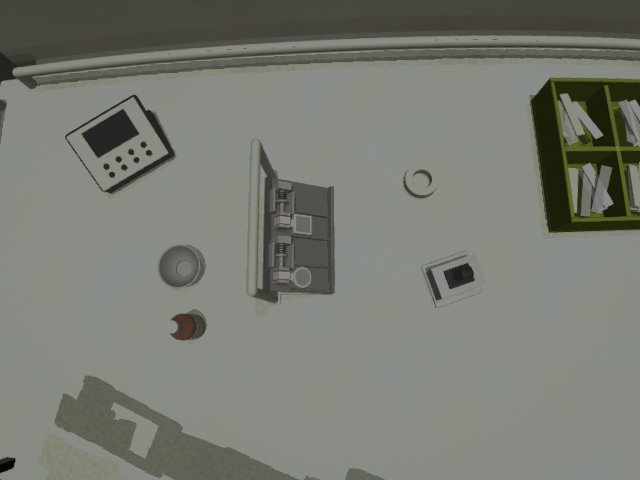

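The side view shows the dock around (300,310), stand (368,225), roll (278,229), bowl (302,442) and bottle (383,436). The top view shows the dock at (290,237), with the round head at (302,277) in the lower (near) lane and the square one at (302,224). The handle is at column 255 and the stand at (455,278). I'll zoom in with a montage.

```bash
cat > h.py <<'E'
import numpy as np, cv2
from workcell import optics
M={n:optics.camera_model(n) for n in("side","top")}
def KD(n):
    m=M[n]; f=240/np.tan(np.radians(m["fovy"])/2)
    return np.array([[f,0,m["cx"]],[0,f,m["cy"]],[0,0,1.]]),np.array([m["k1"],0,0,0.])
def ray(n,uv):
    K,D=KD(n); x,y=cv2.undistortPoints(np.array([[uv]],float),K,D)[0,0]
    T=M[n]["world_from_camera"]; return T[:3,3],T[:3,:3]@np.array([x,-y,-1.])
def onz(n,uv,z):
    o,d=ray(n,uv); return o+d*(z-o[2])/d[2]
def two(a,b): # side px, top px -> point, gap
    o1,d1=ray("side",a);o2,d2=ray("top",b)
    s=np.linalg.lstsq(np.c_[d1,-d2],o2-o1,rcond=None)[0]
    p,q=o1+d1*s[0],o2+d2*s[1]; return (p+q)/2,np.linalg.norm(p-q)
def proj(n,P):
    T=np.linalg.inv(M[n]["world_from_camera"]); K,D=KD(n)
    c=(T[:3,:3]@np.atleast_2d(P).T).T+T[:3,3]; c=c*[1,-1,-1]
    return cv2.projectPoints(c,np.zeros(3),np.zeros(3),K,D)[0][:,0]
def crop(n,img,x0,y0,w,h,s):
    c=cv2.resize(img[y0:y0+h,x0:x0+w],None,fx=s,fy=s,interpolation=cv2.INTER_CUBIC)
    c=cv2.convertScaleAbs(c,alpha=1.5)
    for k in range(0,w,10): cv2.line(c,(k*s,0),(k*s,4 if (x0+k)%50 else 12),(0,255,255),1)
    for k in range(0,h,10): cv2.line(c,(0,k*s),(4 if (y0+k)%50 else 12,k*s),(0,255,255),1)
    return c
E
python3 - <<'E'
from h import *
t=cv2.imread("pics/top0.png");s=cv2.imread("pics/side0.png")
a=crop("t",t,240,130,110,180,3)     #330x540
b=crop("t",t,410,240,80,70,4)       #320x280 
c=crop("s",s,210,230,170,130,2)   
c=cv2.resize(c,(340,260))
d=crop("s",s,340,180,60,65,4)
o=np.zeros((600,800,3),np.uint8); o[:540,:330]=a; o[:280,340:660]=b; o[300:560,340:680]=c
cv2.imwrite("pics/m1.png",o)
o2=np.zeros((560,800,3),np.uint8); o2[:520,:680]=crop("s",s,210,230,170,130,4); cv2.imwrite("pics/m2.png",o2)
E
```

```text
(no output)
```

View pics/m1.png

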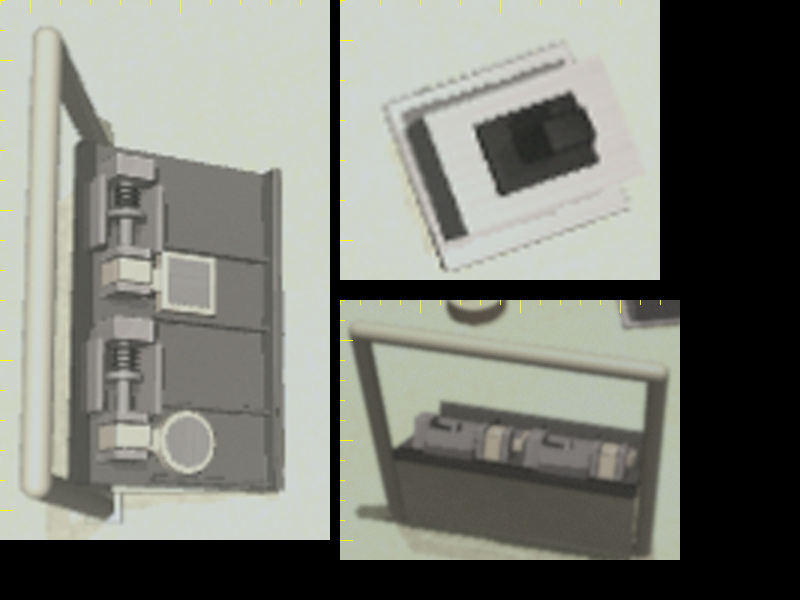

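View pics/m2.png

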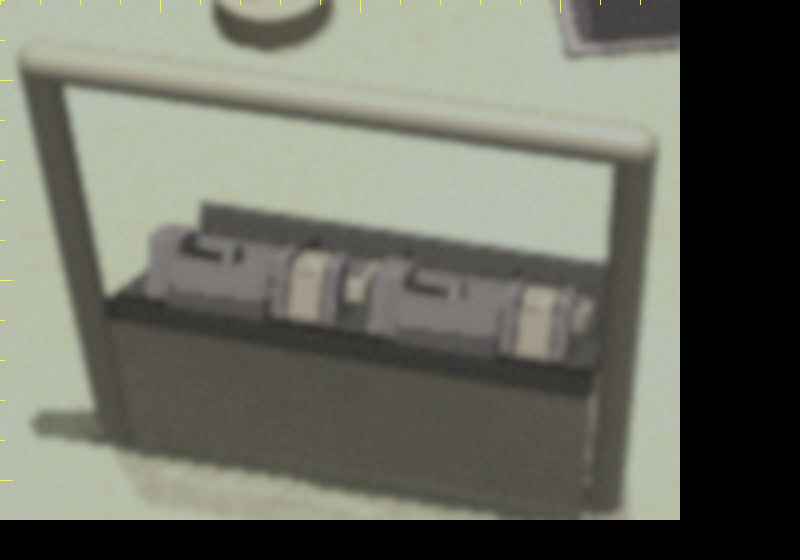

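The montage gives the edges, with round disc centre in top at (302.3,277), handle ends at (255,140) and (252,295), and the bar at column 281. Handle ends in side are (215,244) and (373,266). Triangulating now.

```bash
python3 - <<'E'
from h import *
np.set_printoptions(precision=1,suppress=True)
P=lambda n,a,b:print(n,*two(a,b))
A,_=two((215.3,244.5),(255.3,139.5));B,_=two((373,266),(252,295))
print("handle",A,B,np.linalg.norm(A-B),(A+B)/2)
P("hiedge far",(236.5,305),(265.7,176.7));P("hiedge near",(358.5,323),(264,291))
P("lipfar",(260.3,280.7),(332,186.7));
P("knuck near top",(210+540/4,230+290/4),(240+124/3,130+437/3))
d=(A-B)/np.linalg.norm(A-B); print("yaw",np.degrees(np.arctan2(d[1],d[0])),d)
# white contours stand top plate / hole / roll / bowl
t=cv2.imread("pics/top0.png")
for n,uv,z in (("roll",(420,182),25),("bowl",(180,267),40),("bottletop",(175,327),130),("lip far",(333,187),20),("lip near",(334,293),20)):
    print(n,onz("top",uv,z))
for uv in((414.5,269),(425,302.5),(437,266),(455,299),(490,285),(475,251)): # stand corners top
    print(uv,onz("top",uv,60),onz("top",uv,0))
for uv in((444,271),(467,262),(450,289),(473.5,280)): print("collar",onz("top",uv,65))
g=cv2.cvtColor(t,cv2.COLOR_BGR2HSV)[240:310,410:490]
m=(g[...,2]<60).astype(np.uint8)
for c in cv2.findContours(m,cv2.RETR_EXTERNAL,cv2.CHAIN_APPROX_SIMPLE)[0]:
    if cv2.contourArea(c)>40: print(cv2.contourArea(c),cv2.minAreaRect(c+np.array([410,240])))
E
```

```text
handle [713.2 145.1 237.9] [464.7 149.  238.3] 248.61486750124408 [589.  147.1 238.1]
hiedge far [695.5 150.7 100.5] 2.3049643842403116
hiedge near [479.9 153.6 103.6] 1.8265664628653546
lipfar [693.4  26.9  30.6] 0.46916996123293603
knuck near top [506.9 120.8 112.2] 0.20154813991143306
yaw -0.88773440904155 [ 1. -0. -0.]
roll [ 699.3 -152.7   25. ]
bowl [536.9 334.   40. ]
bottletop [418.7 307.9 130. ]
lip far [696.2  25.   20. ]
lip near [479.7  29.1  20. ]
(414.5, 269) [ 517.8 -124.9   60. ] [ 524.6 -134.6    0. ]
(425, 302.5) [ 454.2 -141.1   60. ] [ 456.7 -151.9    0. ]
(437, 266) [ 522.1 -167.9   60. ] [ 529.3 -180.6    0. ]
(455, 299) [ 458.9 -197.8   60. ] [ 461.6 -212.6    0. ]
(490, 285) [ 482.7 -266.3   60. ] [ 487.1 -285.8    0. ]
(475, 251) [ 548.4 -242.7   60. ] [ 557.4 -260.6    0. ]
collar [ 511.6 -179.4   65. ]
collar [ 527.2 -224.2   65. ]
collar [ 477.5 -188.4   65. ]
collar [ 492.8 -234.    65. ]
112.0 ((433.3668212890625, 284.407958984375), (30.070764541625977, 4.930250644683838), 70.20112609863281)
448.0 ((459.1131591796875, 275.1861267089844), (18.539562225341797, 27.595752716064453), 70.01689147949219)
```

```bash
python3 - <<'E'
from h import *
t=cv2.imread("pics/top0.png");s=cv2.imread("pics/side0.png")
a=crop("t",t,415,240,75,75,7);b=crop("s",s,340,175,40*1,75,7)
o=np.zeros((525,805,3),np.uint8);o[:,:525]=a;o[:,525:]=crop("s",s,345,175,40,75,7)
cv2.imwrite("pics/m3.png",o[:,:800])
E
```

```text
(no output)
```

View pics/m3.png

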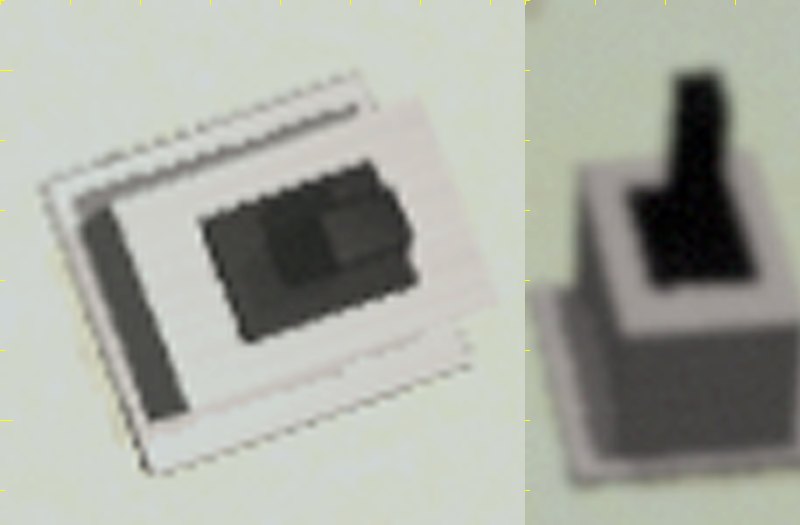

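Collar corners in the top view are (443.6,271), (450,288.9), (474.7,280.4) and (468.3,262.9), and the handle top centre is about (467.9,272.9). The tool stands upright in the stand.

```bash
python3 - <<'E'
from h import *
np.set_printoptions(precision=1,suppress=True)
q=[(443.6,271),(450,288.9),(474.7,280.4),(468.3,262.9)]
W=np.array([onz("top",u,65) for u in q]);print(W,"centre",W.mean(0))
for a,b in((0,1),(3,2),(0,3),(1,2)):
    d=W[b]-W[a];print(np.linalg.norm(d),np.degrees(np.arctan2(d[1],d[0])))
print("htop top",onz("top",(467.9,272.9),121),"side+top",two((345+699/7,175+85/7),(467.9,272.9)))
q=[(415+115/7,240+205/7),(415+187/7,240+410/7),(415+495/7,240+298/7),(415+425/7,240+97/7)]
print("plate centre",np.mean([onz("top",u,60) for u in q],0))
t=cv2.imread("pics/top0.png");
print("disc",onz("top",(302.3,277),68),"square",onz("top",(240+188/3,130+285/3),68))
print("bar collar near(v255)",onz("top",(281.3,255),98),"lug",onz("top",(281.3,130+410/3),98),"knuckle",onz("top",(281.3,275.7),105))
print("bar far collar",onz("top",(282,130+215/3),98))
print(onz("top",(273,250),98), onz("top",(293,250),98))
# straight from handle
E
```

```text
[[ 511.7 -178.6   65. ]
 [ 477.7 -188.4   65. ]
 [ 492.  -236.2   65. ]
 [ 525.4 -226.6   65. ]] centre [ 501.7 -207.5   65. ]
35.33141100735153 -163.8788331972937
34.78522234017224 -163.91633086974133
49.89184240409033 -73.98128475804775
49.87109096599386 -73.35380750008781
htop top [ 500.8 -208.8  121. ] side+top (array([ 420.3, -167.8,  193.4]), np.float64(149.9247724777578))
plate centre [ 501.8 -207.9   60. ]
disc [508.  87.  68.] square [607.9  84.7  68. ]
bar collar near(v255) [546.3 122.4  98. ] lug [524.8 122.5  98. ] knuckle [507.5 121.8 105. ]
bar far collar [647.3 120.4  98. ]
[556.1 137.7  98. ] [555.  100.7  98. ]
```

```bash
cat > p.py <<'E'
import numpy as np, sys
from scipy.spatial.transform import Rotation as R
from workcell import readout
np.set_printoptions(precision=3,suppress=True)
yaw=np.radians(-1.1); n=np.array([0,-.5736,.8192]); Rd=R.from_euler('z',yaw)
def frame(z,y):
    z=np.array(z,float);z/=np.linalg.norm(z);y=np.array(y,float);y-=z*(y@z);y/=np.linalg.norm(y)
    return R.from_matrix(np.c_[np.cross(y,z),y,z])
def stand(h): # grasp height above hole; returns TCP pose
    a=np.radians(16.3); return np.array([501.7,-207.8,60+h+78]),frame([0,0,-1],[np.cos(a),np.sin(a),0])
SL=np.array([533.3,122,98.])
def dock(d,off=0,ds=0,sl=SL): # tips d mm past bar axis, off along dock x, ds upslope
    N=Rd.apply(n);X=Rd.apply([1,0,0]);S=Rd.apply([0,.8192,.5736])
    return sl+X*off+S*ds+N*(79-d+78),frame(-N,X)
def show(pos,rot):
    s=readout.observe();r=R.from_rotvec(s["orientation"])
    print("clock",s["clock"],"tcp",s["eef_pos"],"grip",s["gripper_width"],"F",s["force"],"q",s["qpos"])
    e=pos-s["eef_pos"];t=(r.inv()*rot).as_rotvec()
    print("to go world",e,"| shift units now-axes",r.inv().apply(e)/50,"| turn units",np.degrees(t)/6,"| shift in final axes",rot.inv().apply(e)/50)
E
python3 -c "
from p import *
show(*stand(170));show(*dock(-60))"
```

```text
clock 0.1 tcp [174.863 521.157 301.658] grip 93.62901014900099 F [-0.103  0.222  0.246] q [ 1.144  0.088  1.372  0.     1.684 -0.103]
to go world [ 326.837 -728.957    6.342] | shift units now-axes [-10.836 -11.742  -0.107] | turn units [-0.018  0.007  9.191] | shift in final axes [-15.828   2.182  -0.127]
clock 0.1 tcp [174.863 521.157 301.658] grip 93.62901014900099 F [-0.103  0.222  0.246] q [ 1.144  0.088  1.372  0.     1.684 -0.103]
to go world [ 356.048 -523.605  -25.892] | shift units now-axes [-10.083  -7.661   0.53 ] | turn units [-3.703  5.033 11.688] | shift in final axes [-8.762  7.321 -5.503]
```

```bash
python3 -m handwheel '[[0,0,0,0,0,1,60],[0,0,0,0,0,1,60],[0,0,0,0,0,1,60],[0,0,0,0,0,1,60],[0,0,0,0,0,1,60],[0,0,0,0,0,1,60],[0,0,0,0,0,1,60],[0,0,0,0,0,1,60],[0,0,0,0,0,1,60],[-0.95,0.13,0,0,0,0,60],[-0.95,0.13,0,0,0,0,60],[-0.95,0.13,0,0,0,0,60],[-0.95,0.13,0,0,0,0,60],[-0.95,0.13,0,0,0,0,60],[-0.95,0.13,0,0,0,0,60],[-0.95,0.13,0,0,0,0,60],[-0.95,0.13,0,0,0,0,60]]' 40; python3 -c "
from p import *
show(*stand(170))"
```

```text
clock: 2.22
eef_pos: [328.7, 158.7, 294.5]
orientation: [1.887, 2.506, -0.034]
force: [-0.2, -0.3, -0.0]
gripper_width: 59.9
clock 2.225 tcp [328.669 158.718 294.531] grip 59.89477396449718 F [-0.211 -0.26  -0.031] q [ 0.306 -0.326  1.757 -0.016  1.726  0.023]
to go world [ 173.031 -366.518   13.469] | shift units now-axes [-8.005  1.294 -0.156] | turn units [-0.141  0.158 -0.039] | shift in final axes [-8.007  1.264 -0.269]
```

```bash
python3 -m handwheel '[[-0.95,0.15,-0.03,-0.1,0.1,0,60],[-0.95,0.15,-0.03,0,0,0,60],[-0.95,0.15,-0.03,0,0,0,60],[-0.95,0.15,-0.03,0,0,0,60],[-0.95,0.15,-0.03,0,0,0,60],[-0.95,0.15,-0.03,0,0,0,60],[-0.95,0.15,-0.03,0,0,0,60],[-0.95,0.15,-0.03,0,0,0,60],[0,0,0,0,0,0,60]]' ; python3 -c "
from p import *
show(*stand(170));show(*stand(33))"
```

```text
clock: 3.35
eef_pos: [493.2, -204.9, 303.9]
orientation: [-1.894, -2.501, 0.011]
force: [0.1, 0.9, -0.5]
gripper_width: 60.0
clock 3.35 tcp [ 493.249 -204.921  303.857] grip 60.020448692086624 F [ 0.053  0.867 -0.548] q [-0.497  0.055  1.403 -0.006  1.689 -0.772]
to go world [ 8.451 -2.879  4.143] | shift units now-axes [-0.101  0.146 -0.084] | turn units [-0.076  0.006 -0.094] | shift in final axes [-0.103  0.146 -0.083]
clock 3.35 tcp [ 493.249 -204.921  303.857] grip 60.020448692086624 F [ 0.053  0.867 -0.548] q [-0.497  0.055  1.403 -0.006  1.689 -0.772]
to go world [   8.451   -2.879 -132.857] | shift units now-axes [-0.099  0.168  2.656] | turn units [-0.076  0.006 -0.094] | shift in final axes [-0.103  0.146  2.657]
```

```bash
python3 -m handwheel '[[-0.1,0.15,0,-0.08,0,-0.09,60],[0,0,0,0,0,0,60],[0,0,0.6,0,0,0,60],[0,0,0.6,0,0,0,60],[0,0,0,0,0,0,60]]' ; python3 -c "
from p import *
show(*stand(33))"
```

```text
clock: 3.98
eef_pos: [501.7, -202.8, 243.7]
orientation: [1.875, 2.518, 0.003]
force: [-0.1, -0.3, 0.1]
gripper_width: 60.3
clock 3.975 tcp [ 501.692 -202.803  243.73 ] grip 60.29233714758439 F [-0.099 -0.327  0.143] q [-0.49   0.085  1.49   0.002  1.565 -0.78 ]
to go world [  0.008  -4.997 -72.73 ] | shift units now-axes [-0.096 -0.032  1.455] | turn units [0.025 0.001 0.058] | shift in final axes [-0.096 -0.028  1.455]
```

```bash
python3 -m handwheel '[[-0.1,-0.03,0.3,0.02,0,0.06,60],[0,0,0.5,0,0,0,60],[0,0,0.5,0,0,0,60],[0,0,0.15,0,0,0,60],[0,0,0,0,0,0,60]]' ; python3 -c "
from p import *
show(*stand(33))"
```

```text
clock: 4.6
eef_pos: [504.0, -208.6, 174.4]
orientation: [1.876, 2.506, 0.002]
force: [-0.4, 0.7, -0.2]
gripper_width: 60.2
clock 4.6 tcp [ 504.001 -208.632  174.447] grip 60.21648663041091 F [-0.407  0.734 -0.201] q [-0.496  0.132  1.58  -0.     1.419 -0.782]
to go world [-2.301  0.832 -3.447] | shift units now-axes [ 0.029 -0.04   0.068] | turn units [0.072 0.075 0.011] | shift in final axes [ 0.029 -0.04   0.069]
```

```bash
python3 -m handwheel '[[0.03,-0.04,0.07,0.07,0.07,0,60],[0,0,0,0,0,0,60],[0,0,0,0,0,0,0],[0,0,0,0,0,0,0],[0,0,0,0,0,0,0],[0,0,0,0,0,0,0],[0,0,0,0,0,0,0]]' 45; python3 -c "
from p import *
show(*stand(33))"
```

```text
clock: 5.48
eef_pos: [502.9, -208.6, 174.5]
orientation: [1.879, 2.51, 0.001]
force: [0.6, -0.2, -0.5]
gripper_width: 15.6
clock 5.475 tcp [ 502.906 -208.596  174.451] grip 15.606150195398673 F [ 0.561 -0.242 -0.463] q [-0.497  0.132  1.579 -0.001  1.424 -0.783]
to go world [-1.206  0.796 -3.451] | shift units now-axes [ 0.022 -0.019  0.069] | turn units [0.037 0.044 0.011] | shift in final axes [ 0.022 -0.019  0.069]
```

```bash
sed -i 's/N\*(79-d+78)/N*(79-d+81.5)/' p.py; python3 -m handwheel '[[0,0,-0.4,0,0,0,0],[0,0,-0.6,0,0,0,0],[0,0,-0.8,0,0,0,0],[0,0,-0.8,0,0,0,0],[0,0,-0.8,0,0,0,0],[0,0,0,0,0,0,0]]'; python3 - <<'E'
from p import *
show(*dock(-60))
from h import *
t=optics.grab_frame("top");s=optics.grab_frame("side")
cv2.imwrite("pics/t1.png",t);cv2.imwrite("pics/s1.png",s)
st=readout.observe();r=R.from_rotvec(st["orientation"]);g=st["eef_pos"]
for d in(81.5,160.5): print(proj("side",g+r.apply([0,0,d])),proj("top",g+r.apply([0,0,d])))
u,v=proj("side",g+r.apply([0,0,110]))[0].astype(int);u=max(0,min(u-35,570))
o=np.zeros((520,800,3),np.uint8);c=crop("s",s,u,max(0,v-40),70,90,5)[:520];o[:c.shape[0],:350]=c
print(u,v-40)
u,v=proj("top",g+r.apply([0,0,110]))[0].astype(int);u=min(u-35,550);print(u,v-45)
c=crop("t",t,u,v-45,88,90,5);o[:450,355:795]=c
cv2.imwrite("pics/m4.png",o)
E
```

```text
clock: 6.22
eef_pos: [501.4, -207.6, 345.9]
orientation: [-1.882, -2.514, 0.001]
force: [-0.4, 0.6, -0.9]
gripper_width: 15.9
clock 6.225 tcp [ 501.405 -207.584  345.852] grip 15.89731570760676 F [-0.357  0.649 -0.92 ] q [-0.497  0.067  1.307 -0.     1.768 -0.783]
to go world [ 29.467 203.129 -67.218] | shift units now-axes [3.731 1.711 1.345] | turn units [-0.897  5.784  2.817] | shift in final axes [2.565 0.511 3.437]
[[374.447 131.308]] [[491.927 263.147]]
[[372.287 164.5  ]] [[476.346 269.944]]
338 103
450 220
```

View pics/m4.png

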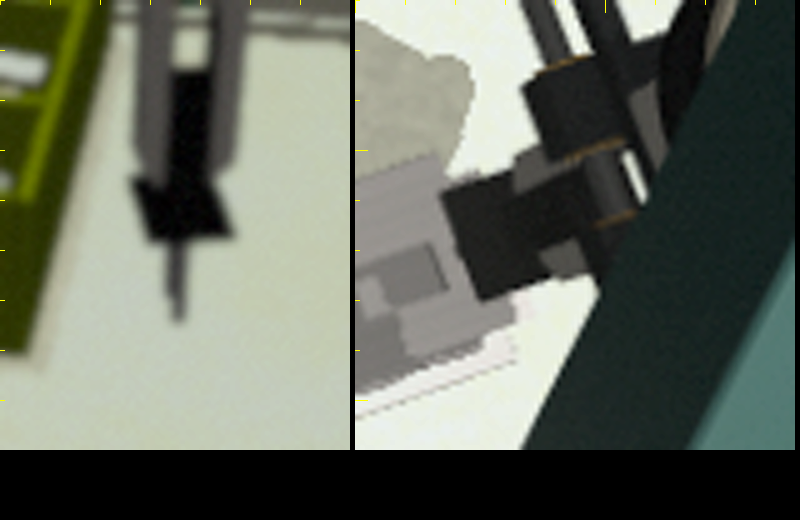

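The side view shows the fork gripped upright, lowest prong tip at (373.6,167), matching the near prong's prediction. In the top view the collar's left corners are at (468,258) and (475.4,280). I'll check the lateral offset in the grip with those corners.

```bash
python3 - <<'E'
from p import *
from h import *
st=readout.observe();r=R.from_rotvec(st["orientation"]);g=st["eef_pos"]
for u in((468,258),(475.4,280)):
    print(r.inv().apply(onz("top",u,g[2]-160.5+51)-g))
print(r.as_matrix())
t=proj("side",[g+r.apply([s*9.5,0,160.5]) for s in(-1,1)]);print(t)
E
```

```text
[ 22.136  19.793 109.512]
[ 23.274 -15.177 109.757]
[[-0.282  0.959 -0.008]
 [ 0.959  0.282  0.004]
 [ 0.006 -0.007 -1.   ]]
[[371.479 162.055]
 [373.107 166.981]]
```

```bash
python3 -m handwheel '[[0,0,0,-0.15,0.97,0.47,0],[0,0,0,-0.15,0.97,0.47,0],[0,0,0,-0.15,0.97,0.47,0],[0,0,0,-0.15,0.97,0.47,0],[0,0,0,-0.15,0.97,0.47,0],[0,0,0,-0.15,0.97,0.47,0],[0,0,0,0,0,0,0]]'; python3 -c "
from p import *
show(*dock(-60))"
```

```text
clock: 7.2
eef_pos: [497.5, -204.6, 321.7]
orientation: [-1.873, -1.795, -0.597]
force: [-0.7, 0.8, -0.7]
gripper_width: 16.3
clock 7.2 tcp [ 497.491 -204.642  321.685] grip 16.278898974819775 F [-0.717  0.807 -0.655] q [-0.714  0.243  1.258  0.535  2.053 -0.519]
to go world [ 33.381 200.187 -43.052] | shift units now-axes [2.678 0.583 3.115] | turn units [-0.245 -0.424 -0.301] | shift in final axes [2.796 0.591 3.009]
```

```bash
python3 -m handwheel '[[0,0,0,-0.24,-0.42,-0.3,0],[0,0,0,0,0,0,0],[0.7,0.15,0.75,0,0,0,0],[0.7,0.15,0.75,0,0,0,0],[0.7,0.15,0.75,0,0,0,0],[0.7,0.15,0.75,0,0,0,0],[0,0,0,0,0,0,0]]'; python3 - <<'E'
from p import *
show(*dock(-60))
E
```

```text
clock: 8.07
eef_pos: [530.5, 2.7, 271.9]
orientation: [-1.891, -1.855, -0.585]
force: [0.2, -0.0, -0.9]
gripper_width: 15.7
clock 8.075 tcp [530.479   2.663 271.932] grip 15.670690639899815 F [ 0.167 -0.001 -0.933] q [-0.366  0.111  1.496  0.574  1.743 -0.306]
to go world [ 0.393 -7.118  6.701] | shift units now-axes [-0.04   0.009 -0.191] | turn units [-0.077  0.025 -0.022] | shift in final axes [-0.04   0.011 -0.191]
```

```bash
python3 -m handwheel '[[-0.04,0.01,0.2,-0.08,0.02,-0.02,0],[0,0,0.1,0,0,0,0],[0,0,0,0,0,0,0]]'; cat > look.py <<'E'
from p import *
from h import *
import sys
show(*dock(float(sys.argv[2])))
t=optics.grab_frame("top");s=optics.grab_frame("side");k=sys.argv[1]
cv2.imwrite(f"pics/t{k}.png",t);cv2.imwrite(f"pics/s{k}.png",s)
st=readout.observe();r=R.from_rotvec(st["orientation"]);g=st["eef_pos"]
for c in("top","side"): print(c,"prong tips lo/hi",*proj(c,[g+r.apply([q*9.5,0,160.5]) for q in(-1,1)]),"slot",proj(c,SL))
o=np.zeros((600,800,3),np.uint8)
o[:560,:400]=crop("t",t,250,215,80,112,5)
o[:450,405:795]=crop("s",s,310,235,78,90,5)
cv2.imwrite(f"pics/m{k}.png",o)
E
python3 look.py 5 -35
```

```text
clock: 8.45
eef_pos: [531.0, 8.4, 257.3]
orientation: [-1.896, -1.856, -0.595]
force: [0.9, -0.2, -1.0]
gripper_width: 15.6
clock 8.45 tcp [530.985   8.446 257.265] grip 15.644263570372896 F [ 0.906 -0.186 -1.028] q [-0.357  0.112  1.525  0.576  1.705 -0.316]
to go world [0.162 1.436 0.888] | shift units now-axes [0.034 0.003 0.002] | turn units [ 0.009  0.02  -0.014] | shift in final axes [0.034 0.003 0.002]
top prong tips lo/hi [296.55  260.048] [287.089 259.264] slot [[281.557 262.045]]
side prong tips lo/hi [332.895 285.085] [331.263 287.469] slot [[329.767 306.21 ]]
```

View pics/m5.png

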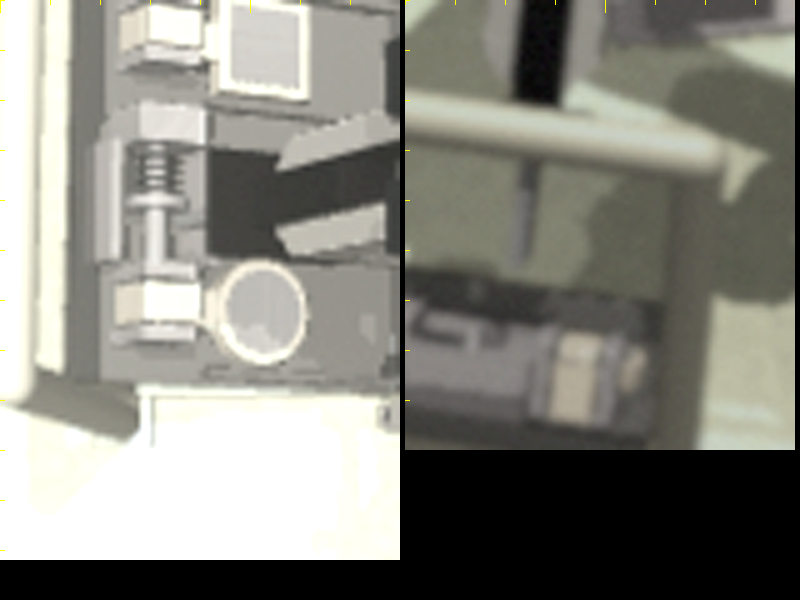

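The top view shows the fork collar's up-slope edge at u=291.4, v 245–266, with bar axis at u≈281 and lug/collar gap at v 256.2–267.4. The side view shows the high prong tip at (332.4,288.6) vs predicted (331.3,287.5).

```bash
python3 - <<'E'
from p import *
from h import *
st=readout.observe();r=R.from_rotvec(st["orientation"]);g=st["eef_pos"]
print(proj("top",[g+r.apply([25,y,z]) for z in(109.5,114.5) for y in(-18,18)]))
S=r.apply([1,0,0]);b=proj("top",g+r.apply([25,0,112]));print(proj("top",g+S*26+r.apply([0,0,112]))-b)
E
```

```text
[[293.289 265.779]
 [293.473 244.099]
 [291.822 266.103]
 [292.017 244.54 ]]
[[-0.533 -0.047]]
```

```bash
python3 -m handwheel '[[0.015,0.003,0.25,0,0,0,0],[0,0,0.2,0,0,0,0],[0,0,0,0,0,0,0]]'; python3 look.py 6 -10
```

```text
clock: 8.93
eef_pos: [531.8, 21.7, 238.4]
orientation: [-1.898, -1.855, -0.597]
force: [-0.6, 0.6, -0.5]
gripper_width: 15.4
clock 8.925 tcp [531.787  21.717 238.44 ] grip 15.43842082271454 F [-0.578  0.609 -0.499] q [-0.333  0.118  1.557  0.578  1.659 -0.316]
to go world [-0.365  2.502 -0.767] | shift units now-axes [ 0.032 -0.008  0.041] | turn units [ 0.025  0.023 -0.024] | shift in final axes [ 0.032 -0.008  0.041]
top prong tips lo/hi [290.407 260.909] [281.093 260.147] slot [[281.557 262.045]]
side prong tips lo/hi [330.811 297.392] [329.132 300.046] slot [[329.767 306.21 ]]
```

View pics/m6.png

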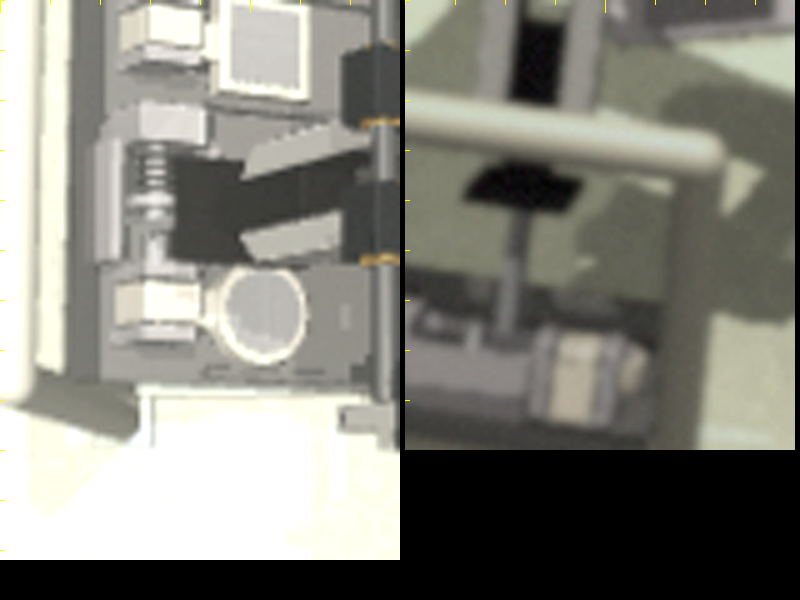

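The side view shows the prong entering between the bar's collar (u≈324) and the lug (u≈335), tip at about (330.6,302). It sits slightly toward the lug but clear. Continuing in.

```bash
python3 -m handwheel '[[0.015,0.02,0.1,0.02,0.02,-0.02,0],[0,0,0.1,0,0,0,0],[0,0,0,0,0,0,0]]'; python3 -c "
from p import *
show(*dock(9))"
```

```text
clock: 9.4
eef_pos: [533.6, 28.1, 231.4]
orientation: [-1.894, -1.858, -0.599]
force: [0.2, 0.0, -1.0]
gripper_width: 15.6
clock 9.4 tcp [533.608  28.058 231.426] grip 15.57884881873061 F [ 0.151  0.003 -1.006] q [-0.322  0.124  1.565  0.581  1.641 -0.317]
to go world [-1.976  7.058 -9.317] | shift units now-axes [ 0.008 -0.043  0.233] | turn units [0.023 0.007 0.008] | shift in final axes [ 0.008 -0.042  0.233]
```

```bash
python3 -m handwheel '[[-0.01,-0.02,0.1,0,0,0,0],[0,0,0.03,0,0,0,0],[0,0,0,0,0,0,0]]'; python3 -c "
from p import *
show(*dock(9))"
```

```text
clock: 9.78
eef_pos: [532.6, 31.6, 225.5]
orientation: [-1.894, -1.858, -0.599]
force: [0.1, -0.6, -1.0]
gripper_width: 15.8
clock 9.775 tcp [532.627  31.617 225.507] grip 15.773842388680487 F [ 0.139 -0.633 -1.002] q [-0.316  0.125  1.577  0.582  1.628 -0.319]
to go world [-0.995  3.498 -3.399] | shift units now-axes [ 0.018 -0.021  0.096] | turn units [0.025 0.008 0.009] | shift in final axes [ 0.018 -0.021  0.096]
```

```bash
python3 -m handwheel '[[0.005,0,0.09,0.02,0,0,0],[0,0,0,0,0,0,0],[0,0.1,0,0,0,0,0],[0,0.1,0,0,0,0,0],[0,0,0,0,0,0,0]]'; python3 -c "
from p import *
show(*dock(9))"
```

```text
clock: 10.4
eef_pos: [542.3, 34.4, 221.7]
orientation: [-1.89, -1.857, -0.593]
force: [-2.4, 0.4, 0.2]
gripper_width: 15.9
clock 10.4 tcp [542.34   34.384 221.676] grip 15.860033651338997 F [-2.413  0.378  0.243] q [-0.305  0.15   1.556  0.582  1.624 -0.312]
to go world [-10.708   0.732   0.433] | shift units now-axes [ 0.014 -0.214 -0.   ] | turn units [-0.033  0.006  0.006] | shift in final axes [ 0.014 -0.214 -0.001]
```

```bash
python3 -m handwheel '[[0.01,0.08,0,-0.02,0,0,0],[0,0.08,0,0,0,0,0],[0,0.06,0,0,0,0,0],[0,0,0,0,0,0,0]]'; python3 -c "
from p import *
show(*dock(9))"
```

```text
clock: 10.9
eef_pos: [552.9, 34.4, 221.6]
orientation: [-1.89, -1.857, -0.59]
force: [-4.0, -1.7, 0.5]
gripper_width: 15.7
clock 10.9 tcp [552.88   34.408 221.554] grip 15.727176032907058 F [-3.974 -1.704  0.504] q [-0.299  0.173  1.529  0.582  1.625 -0.305]
to go world [-21.248   0.708   0.555] | shift units now-axes [ 0.011 -0.425 -0.003] | turn units [-0.053  0.011 -0.002] | shift in final axes [ 0.011 -0.425 -0.006]
```

```bash
python3 -m handwheel '[[0,0.03,0,0,0,0,0],[0,0,0,0,0,0,0],[0,0,0,0,0,0,0],[0,0,0,0,0,0,0]]'; python3 look.py 7 9
```

```text
clock: 11.4
eef_pos: [554.1, 34.4, 221.6]
orientation: [-1.889, -1.857, -0.589]
force: [-4.2, -1.6, 0.5]
gripper_width: 15.6
clock 11.4 tcp [554.062  34.387 221.561] grip 15.615241057726953 F [-4.225 -1.608  0.487] q [-0.298  0.176  1.526  0.582  1.626 -0.304]
to go world [-22.43    0.728   0.548] | shift units now-axes [ 0.011 -0.449 -0.003] | turn units [-0.062  0.011 -0.002] | shift in final axes [ 0.011 -0.449 -0.006]
top prong tips lo/hi [284.254 251.614] [275.118 250.78 ] slot [[281.557 262.045]]
side prong tips lo/hi [318.246 307.893] [316.317 310.746] slot [[329.767 306.21 ]]
```

View pics/m7.png

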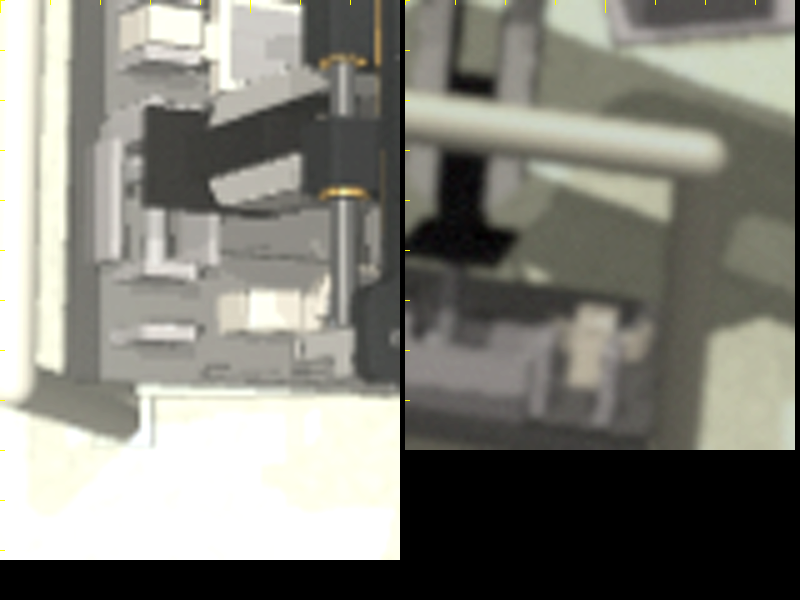

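In the top view the round head's knuckle has moved from u≈281 to u≈303, so the head is freed and down at the lip. Next I ease the bar back, then withdraw square to the slope.

```bash
python3 -m handwheel '[[0,-0.15,0,0,0,0,0],[0,-0.15,0,0,0,0,0],[0,-0.13,0,0,0,0,0],[0,0,0,0,0,0,0]]'; python3 -c "
from p import *
show(*dock(9))"
```

```text
clock: 12.0
eef_pos: [532.9, 34.8, 222.2]
orientation: [-1.893, -1.858, -0.597]
force: [0.8, -0.5, -0.9]
gripper_width: 15.9
clock 12.0 tcp [532.907  34.819 222.159] grip 15.926028515265626 F [ 0.781 -0.466 -0.933] q [-0.31   0.127  1.581  0.582  1.621 -0.317]
to go world [-1.275  0.297 -0.05 ] | shift units now-axes [ 0.004 -0.026  0.004] | turn units [0.006 0.011 0.007] | shift in final axes [ 0.004 -0.026  0.004]
```

Force is back to zero and the bar has sprung home. Withdrawing along the normal.

```bash
python3 -m handwheel '[[0,0,-0.2,0,0,0,0],[0,0,-0.4,0,0,0,0],[0,0,-0.7,0,0,0,0],[0,0,-0.8,0,0,0,0],[0,0,-0.9,0,0,0,0],[0,0,0,0,0,0,0]]'; python3 -c "
from p import *
show(*stand(170))"
```

```text
clock: 12.75
eef_pos: [532.6, -54.9, 351.8]
orientation: [-1.897, -1.862, -0.603]
force: [-0.1, 0.3, -0.5]
gripper_width: 15.6
clock 12.75 tcp [532.604 -54.903 351.778] grip 15.629390597925674 F [-0.109  0.339 -0.454] q [-0.462  0.119  1.329  0.584  1.914 -0.304]
to go world [ -30.904 -152.897  -43.778] | shift units now-axes [-3.018 -0.561 -1.039] | turn units [ 0.96  -5.748 -2.804] | shift in final axes [-2.762 -1.451  0.876]
```

```bash
python3 -m handwheel '[[-0.5,-0.1,-0.2,0,0,0,0],[0,0,0,0.16,-0.96,-0.47,0],[0,0,0,0.16,-0.96,-0.47,0],[0,0,0,0.16,-0.96,-0.47,0],[0,0,0,0.16,-0.96,-0.47,0],[0,0,0,0.16,-0.96,-0.47,0],[0,0,0,0.16,-0.96,-0.47,0],[0,0,0,0,0,0,0]]'; python3 -c "
from p import *
show(*stand(170))"
```

```text
clock: 13.75
eef_pos: [526.6, -78.5, 335.2]
orientation: [1.866, 2.527, -0.022]
force: [-0.1, 1.5, -1.6]
gripper_width: 15.6
clock 13.75 tcp [526.58  -78.519 335.246] grip 15.597579067412632 F [-0.063  1.458 -1.57 ] q [-0.248  0.047  1.349 -0.014  1.75  -0.549]
to go world [ -24.88  -129.281  -27.246] | shift units now-axes [-2.319 -1.231  0.579] | turn units [-0.107  0.085  0.137] | shift in final axes [-2.342 -1.203  0.545]
```

```bash
cat >> p.py <<'E'
HR=R.from_rotvec([1.879,2.51,0.001])
def hang(h): return np.array([502.9,-208.6,174.45+h]),HR
E
python3 -m handwheel '[[-0.78,-0.4,0,-0.1,0.08,0.13,0],[-0.78,-0.4,0,0,0,0,0],[-0.75,-0.4,0,0,0,0,0],[0,0,0,0,0,0,0]]'; python3 -c "
from p import *
show(*hang(80))"
```

```text
clock: 14.25
eef_pos: [501.6, -207.9, 331.0]
orientation: [-1.877, -2.507, -0.009]
force: [0.5, -0.7, -1.5]
gripper_width: 15.6
clock 14.25 tcp [ 501.638 -207.941  331.027] grip 15.643090713220076 F [ 0.514 -0.683 -1.487] q [-0.501  0.072  1.331  0.007  1.747 -0.785]
to go world [  1.262  -0.659 -76.577] | shift units now-axes [-0.037  0.022  1.531] | turn units [-0.05  -0.153 -0.003] | shift in final axes [-0.013  0.014  1.532]
```

```bash
python3 -m handwheel '[[0,0,0.5,-0.05,-0.15,0,0],[0,0,0.5,0,0,0,0],[0,0,0.5,0,0,0,0],[0,0,0,0,0,0,0]]'; python3 - <<'E'
from p import *
show(*hang(50))
from h import *
t=optics.grab_frame("top");s=optics.grab_frame("side");cv2.imwrite("pics/s8.png",s);cv2.imwrite("pics/t8.png",t)
o=np.zeros((600,800,3),np.uint8);o[:540,:360]=crop("s",s,340,155,60,90,6);o[:450,365:800]=crop("t",t,415,230,87,90,5);cv2.imwrite("pics/m8.png",o)
E
```

```text
clock: 14.75
eef_pos: [502.1, -205.1, 252.0]
orientation: [1.886, 2.512, 0.013]
force: [0.5, -0.1, -1.1]
gripper_width: 15.7
clock 14.75 tcp [ 502.131 -205.108  251.954] grip 15.675017729069248 F [ 0.5   -0.083 -1.11 ] q [-0.496  0.084  1.474  0.008  1.581 -0.779]
to go world [  0.769  -3.492 -27.504] | shift units now-axes [-0.074 -0.008  0.55 ] | turn units [ 0.025 -0.09  -0.03 ] | shift in final axes [-0.069 -0.007  0.55 ]
```

View pics/m8.png

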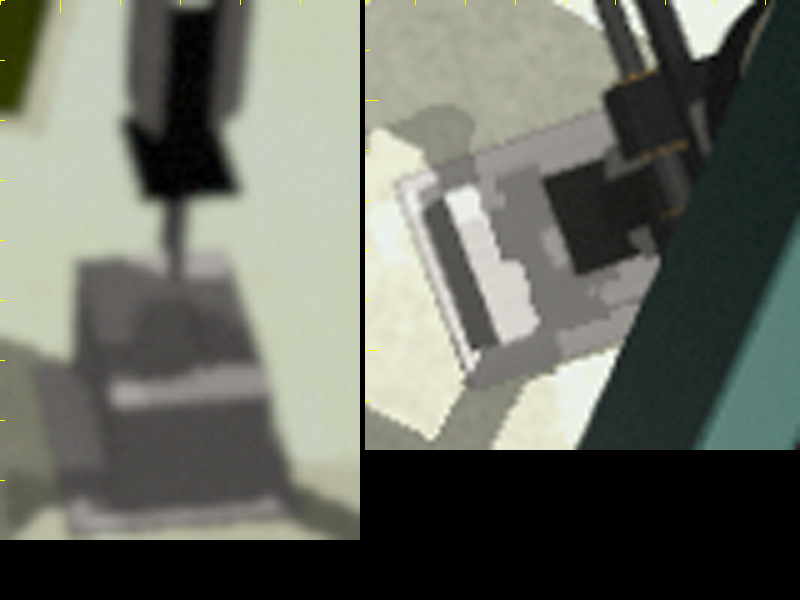

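Side view: the fork hangs straight, tips at about (369,201), over the stand (hole in shadow near (368,208)). The top view shows the collar over the plate. Correcting and lowering.

```bash
python3 -m handwheel '[[-0.07,-0.01,0.3,0.02,-0.09,-0.03,0],[0,0,0.2,0,0,0,0],[0,0,0,0,0,0,0]]'; python3 -c "
from p import *
show(*hang(0))"
```

```text
clock: 15.22
eef_pos: [505.1, -209.7, 231.1]
orientation: [1.872, 2.502, 0.004]
force: [-0.2, 0.3, -1.0]
gripper_width: 16.0
clock 15.225 tcp [ 505.145 -209.726  231.142] grip 15.98152192558916 F [-0.2    0.33  -1.047] q [-0.497  0.096  1.504 -0.     1.525 -0.783]
to go world [ -2.245   1.126 -56.692] | shift units now-axes [ 0.048 -0.051  1.133] | turn units [0.077 0.076 0.005] | shift in final axes [ 0.039 -0.042  1.133]
```

```bash
python3 -m handwheel '[[0.04,-0.04,0.2,0.08,0.08,0,0],[0,0,0.3,0,0,0,0],[0,0,0.3,0,0,0,0],[0,0,0,0,0,0,0]]'; python3 -c "
from p import *
show(*hang(0))"
```

```text
clock: 15.72
eef_pos: [502.5, -208.4, 187.9]
orientation: [1.88, 2.512, 0.001]
force: [-0.4, 0.1, -2.0]
gripper_width: 16.0
clock 15.725 tcp [ 502.545 -208.356  187.896] grip 15.959476103584857 F [-0.443  0.132 -2.015] q [-0.497  0.123  1.562 -0.     1.453 -0.783]
to go world [  0.355  -0.244 -13.446] | shift units now-axes [-0.006  0.005  0.269] | turn units [-0.014 -0.016  0.003] | shift in final axes [-0.005  0.004  0.269]
```

```bash
python3 -m handwheel '[[0,0,0.15,0,0,0,0],[0,0,0.09,0,0,0,0],[0,0,0,0,0,0,0]]'; python3 -c "
from p import *
show(*hang(0))"
```

```text
clock: 16.1
eef_pos: [502.9, -208.5, 175.4]
orientation: [1.879, 2.511, 0.001]
force: [-0.3, 0.0, -1.4]
gripper_width: 15.8
clock 16.1 tcp [ 502.882 -208.526  175.447] grip 15.842859920258803 F [-0.304  0.037 -1.388] q [-0.497  0.132  1.577 -0.     1.427 -0.783]
to go world [ 0.018 -0.074 -0.997] | shift units now-axes [-0.001 -0.     0.02 ] | turn units [-0.008 -0.011  0.004] | shift in final axes [-0.001 -0.     0.02 ]
```

One millimetre to go; seat it, then open and retreat.

```bash
python3 -m handwheel '[[0,0,0.02,0,0,0,0],[0,0,0,0,0,0,0],[0,0,0,0,0,0,25],[0,0,0,0,0,0,50],[0,0,0,0,0,0,60],[0,0,0,0,0,0,60],[0,0,-0.3,0,0,0,60],[0,0,-0.5,0,0,0,60],[0,0,-0.8,0,0,0,60],[0,0,-0.8,0,0,0,60],[0,0,-0.8,0,0,0,60],[0.9,0,0,0,0,0,60],[0.9,0,0,0,0,0,60],[0,-0.9,0,0,0,0,60],[0,-0.9,0,0,0,0,60],[0,-0.9,0,0,0,0,60],[0,-0.9,0,0,0,0,60],[0,-0.9,0,0,0,0,60],[0,0,0,0,0,0,60]]'; python3 - <<'E'
from h import *
t=optics.grab_frame("top");s=optics.grab_frame("side");cv2.imwrite("pics/t9.png",t);cv2.imwrite("pics/s9.png",s)
o=np.zeros((600,800,3),np.uint8);o[:540,:330]=crop("t",t,240,130,110,180,3);o[:300,340:740]=crop("t",t,410,235,80,60,5);o[310:590,340:580]=crop("s",s,340,175,60,70,4);o[310:530,590:800]=crop("s",s,310,250,70,100,3)[:220];cv2.imwrite("pics/m9.png",o)
a=cv2.imread("pics/top0.png").astype(int)
for n,(x,y) in dict(bottle=(183,327),bowl=(180,267),roll=(420,182),square=(302,224)).items():
    print(n,abs(t[y-22:y+22,x-22:x+22]-a[y-22:y+22,x-22:x+22]).mean())
E
```

```text
clock: 18.48
eef_pos: [254.8, -182.9, 353.2]
orientation: [1.86, 2.494, 0.003]
force: [0.8, -0.6, 0.7]
gripper_width: 59.9
bottle 1.6553030303030303
bowl 1.6260330578512396
roll 1.877754820936639
square 1.4669421487603307
```

View pics/m9.png

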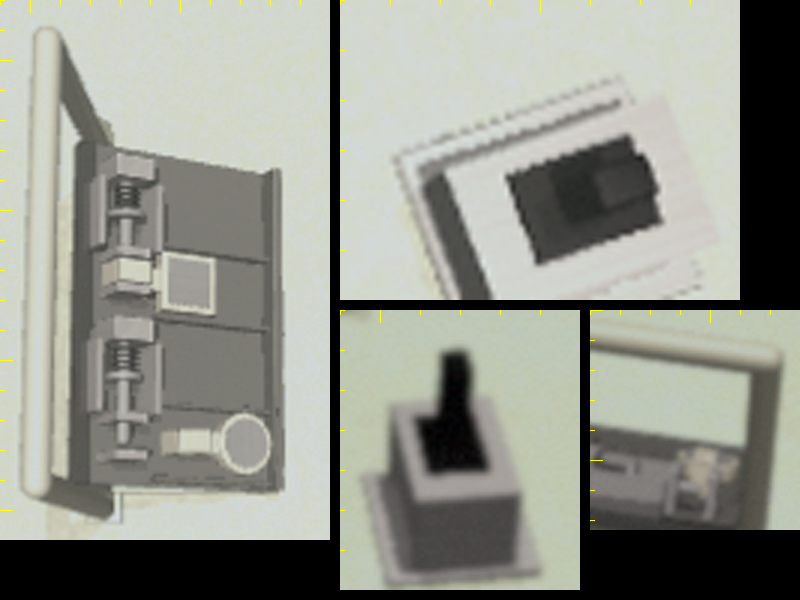

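The round disc is at (321.7,277.7) against the lip, and the square head and both bars look as at the start. The fork hangs upright with its collar on the plate, and the arm is clear.

```bash
python3 - <<'E'
from h import *
p=onz("top",(321.7,277.7),43.5);print(p, "dock y~",p[1]-93.5)
q=[(443.6,271),(450,288.9),(474.7,280.4),(468.3,262.9)]
n=[(410+166/5,235+175/5),(410+199/5,235+265/5),(410+322/5,235+222/5),(410+292/5,235+134/5)]
print("fork collar centre", np.mean([onz("top",u,65) for u in n],0))
from workcell import workorder; print(workorder.hand_in())
E
```

```text
[508.1655624   51.56835396  43.5       ] dock y~ -41.93164603915361
fork collar centre [ 503.59103169 -207.22851036   65.        ]
the job is handed in; nothing more can be done
None
```

I pushed the near spring bar back with the forked tool. The round head came free and slid down to the lip, and I hung the tool back in its stand and let go. The job is handed in at about 18.5 s of the 45 s; no verdict is reported.

The last checks, from the final pictures, all agreed:
- **Round head:** it lies at dock y of about -42 mm, which is its place at the lip.
- **Square head and bystanders:** the square head, bottle, bowl and roll show no change from the first picture.
- **Bars:** both look sprung back. The push force rose to about 4 N and fell to zero when I backed the fork off.
- **Tool:** it hangs upright with its collar on the plate, about 2 mm from the hole's axis, and the arm is clear of everything.

None of the checks failed. The one mismatch was about 1–2 mm between the two cameras when I aligned the fork, which is within the calibration.

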